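# Set the fence of a layout board and lay the straightedge to it

## Task

Set up the layout board for mounting the next corkscrews: crank the black handwheel until the red pointer on the yellow fence's carriage lines up with the red marker; do not shove the fence itself. Then lay the blue straightedge flat on the board, flush against the long side of the fence that faces away from the handwheel and about midway along it, without pushing the fence off the marker. Leave the other things where they are.

Things in the scene. Friction and masses are not known exactly. Their poses are not given: they have to be found in the camera images.
- board: Fixed layout board, plywood bed 230 x 280 x 18 mm (x, y, z); origin = centre of its underside on the cart, x away from the robot, y left. Along the far edge: dark rail (x 88 to 98 mm, top z 30 mm) and white scale strip (to x 115 mm). Left of the bed a green gearbox (x 37 to 113, y 187 to 263, top z 55 mm) whose 34 mm neck leans up to the robot and carries the handwheel.
- wheel_centre (a point): Centre of the black six-lobed handwheel, 56 mm across lobes, 16 mm thick (8 mm either side of this point), at (20, 225, 115) mm in the board's frame. z = axle, pointing out of the face, 35 degrees from vertical towards the robot; x, y turn with the wheel (white dot on +x). Below it only the neck and a 42 mm collar stand within 50 mm of the axle.
- handwheel (a joint): Handwheel angle, rad; grows anticlockwise seen looking at its face. Each +1 rad drives the fence 12 mm to +y (left) of the board. Range -0.3 to 8; stays where it is left; takes about 0.3 N m.
- fence: Yellow fence bar along the board's x, slides in the board's y, driven by the handwheel (25 N would shove it). Origin = middle of its -y face (away from the handwheel), level with the board's top (z 18 mm), axes as the board's. Bar: x -95 to 95, y 0 to 20 mm, top z 10.5 mm. Its aluminium carriage at the far end: x 89 to 121, y -7 to 27, top z 32.5 mm.
- pointer (a point): Tip of the small red pointer (4 mm wide) at the far side of the fence's carriage, pointing to +x; on the middle line of the fence bar.
- marker: Fixed red marker block, 20 x 6 x 36 mm (x, y, z), standing just beyond the scale strip on the cart; origin = centre of its underside; axes parallel to the board's. The pointer lines up with it when both have the same y in the board's frame; the carriage does not hit it.
- straightedge: Loose straightedge, 0.32 kg: blue anodised aluminium blade 160 x 50 x 8 mm (x, y, z) with a dark wooden grip rib on top in the middle, 75 x 16 mm, from z = 8 to 42 mm. Origin = centre of the blade's underside, x along the blade; it is the same turned half round. Lying flush, its origin is 25 mm to -y from the fence's face.
- folding_corkscrew: Rusty folded corkscrew about 90 x 20 x 14 mm lying on the left of the board, left of the fence's travel. Origin at its underside. Leave alone.
- stopper: Smoky glass decanter stopper, 38 mm across, 60 mm high, standing on the right front of the board. Origin at its underside. Leave alone.
- bell_corkscrew: Nickel bell-housed corkscrew standing on the cart, bell 48 mm across, 100 mm high, cross handle 85 mm. Origin at its underside. Leave alone.
- walnut_cork: Carved walnut cork, 34 mm across, 68 mm high, standing on the cart. Origin at its underside. Leave alone.
- pin_jar: Glass jar with brass cap, 56 mm across, 65 mm high, on the cart at the left. Origin at its underside. Leave alone.
Mind the look-alikes: they are no part of the job. There is more than one size of the straightedge; the one meant has the size given above.

How it is judged (in metres and radians):
On the way, in this order (a step that is already met when the one before it is completed fails the run):
1. the fence is cranked so that its pointer lines up with the marker, within 3.5 mm, and is at rest (y of pointer in the frame of marker between -0.0035 and 0.0035 m and linear speed of fence below 0.003 m/s), for 0.2 s.
2. the straightedge lies flat on the board, flush along the fence (y of pointer in the frame of marker between -0.0035 and 0.0035 m and y of straightedge in the frame of fence between -0.0275 and -0.0225 m and x of straightedge in the frame of fence between -0.03 and 0.03 m and z of straightedge in the frame of fence between -0.003 and 0.003 m and angle between the x axis of straightedge and the x axis of fence, either way round below 0.03 rad and angle between straightedge's own z axis and vertical below 0.05 rad), for 0.2 s.
At the end, for the whole second after the job is handed in: The pointer is within 3.5 mm of the marker's middle along the board's y, and the straightedge lies flat on the board (within 3 mm and 0.05 rad), at rest, flush along the fence's face away from the handwheel (gap under 2.5 mm, parallel within 0.03 rad), its middle within 30 mm of the fence's middle (all of step 2 and linear speed of straightedge below 0.01 m/s); the robot touches nothing.
It fails at once if the gripper pushes the fence with more than 15 N (contact force between the fingers and fence above 15 N).
It fails at once if the straightedge is rammed into the fence with more than 25 N (contact force between straightedge and fence above 25 N).
It fails at once if one of the other things (corkscrews, stopper, cork, jar) is moved more than 20 mm (distance of any of folding_corkscrew, stopper, bell_corkscrew, walnut_cork, pin_jar from where it was at the start of the episode above 0.02 m).
It also fails if it takes over 72 s, if anything falls off the work surface, if the arm or the gripper's body presses on something with over 40 N, if the wrist force passes 120 N, or if a joint passes its speed limit or range.

## Robot

A 7-joint arm with a two-finger parallel gripper is mounted at the origin on the work surface. World frame = base frame: x ahead of the robot, y to its left, z up, the work surface at z = 0. Lengths are in mm, angles in rad, forces in N, time in s.
With the tool pointing down it reaches from about 425 to 950 mm from the base axis. Payload 4.7 kg.
Tool frame: the origin (TCP) lies at the very end of the fingers, on their centre line; the grasp point (between the pads) lies 19 mm behind it; z points along the fingers, y is the line along which they close (so a half turn about z gives the same grasp; the last joint's range is limited). The gripper opens to 85 mm and grips with 20 to 120 N. Pads are 22 mm wide; open, the fingers measure 114 mm over their backs; the gripper's body (76 mm by 85 mm) begins 54 mm behind the grasp point. The pads swing forward as they close: fully open they stand 13 mm farther back than shut.
Start: joints at [1.272, 0.469, -0.049, 1.532, 0.024, 1.141, -0.082], TCP at [179.96, -650.586, 231.335] pointing down, gripper open.
Joint ranges: [-2.59, 2.59], [-0.33, 1.99], [-1.39, 1.29], [0.1, 2.45], [-1.04, 4.18], [0.21, 1.99], [-2.66, 2.66]. Speed limits (rad/s): [2.57, 2.57, 3.14, 3.14, 3.14, 3.14, 3.14].

## Interface

Orientations are given as [roll, pitch, yaw] about the fixed x, y, z axes, in that order (R = Rz(yaw) Ry(pitch) Rx(roll)).
In Python, from plant import r gives the robot as it stands.
- The arm moves only by the shell command python3 -m inch 'ROWS' [FORCE]. ROWS is a JSON object of lists of equal length, an entry for each row: "jaw": the finger opening in mm, from 0 to 85.4; "offset": the shift along the tool's x, y, z in mm, a list of three; "twist": the turn, a rotation vector about the tool's x, y, z in rad, a list of three. In form: {"jaw": [jaw, ...], "offset": [[dx, dy, dz], ...], "twist": [[ax, ay, az], ...]}. A call has exactly 10 rows; each row shifts and turns the commanded pose from where the row before left it, along the tool's axes as they then stand; what a row does not reach is not made up. A row lasts 1/8 s, in which the tool goes at most 62.5 mm and 10.7 degrees, less where a joint would pass 70% of its speed; a pose out of reach is approached as far as the arm can. A call is refused whole if a number of a shift passes 62.5 or a number of a turn 0.188, either way. A call with a gripper value outside its range is refused whole. The fingers move at their own pace and stop on an object; FORCE is the grip in N (left out, the last holds). Time passes only in rows, so rows that do not move let the fingers close, or fill a call up. It gives the time, the measured TCP pose, the force, the opening and the grip force at its end, in the units of the state.
- r.observe(): the state, without advancing time (a new reading comes with each control period).
- r.grab_frame(name): name is "scene" or "side" or "wrist"; returns a dict with "color" (400x640x3 uint8, blue, green, red), "depth" (400x640 float32, mm along the optical axis (not along the pixel's ray), 0 where there is no reading), "intrinsics" (3x3 intrinsics, pixels), "rvec" (rotation vector, rad) and "tvec" (3), from world to camera coordinates, as OpenCV has them. Camera axes: x right, y down, z forward; pixel columns grow to the right and rows downward; lengths in mm; the calibration is good to about 2 mm. A picture is of the moment at which its call begins.
- r.job_done(): hands the job in; it is judged then, once.
The state is a dict: "t": time; "qpos": joint angles; "joint_velocities": joint speeds; "effort": joint torques, N m; "ee_pos": TCP position; "eef_rot": TCP orientation; "force": force on the tool from outside, world axes, zero at the start; "moment": the same for the moment, N m; "width": opening from 0.0 (shut) to 1.0 (fully open); "gripper_force": force on a finger pad.
Only numpy, scipy, OpenCV 4.12 (cv2) and the standard library are available. Lean on these libraries where they do the work, as an engineer would, in place of code of your own. Each camera call takes 0.05 s, during which the arm holds its last target. There are 200 camera calls.

## Working session

There is one attempt and no reset: what is moved stays moved. The work goes in short steps, Python scripts to look and compute and a shell command to move; the robot and the scene stay as the last step left them, time stands still between calls to the robot, and variables do not carry over. Pictures are saved under pics/ and viewed, at most 10 in all, crops included, and the job is handed in when it is done.

```bash
mkdir -p pics; ls; python3 - <<'E'
from plant import r
import cv2, numpy as np
for n in ["scene","side"]:
    f=r.grab_frame(n); cv2.imwrite(f"pics/{n}0.png",f["color"]); np.savez(f"{n}0.npz",**f)
    R=cv2.Rodrigues(np.array(f["rvec"]))[0]; print(n,(-R.T@np.array(f["tvec"]).ravel()).round(), R[2].round(2))
print(r.observe())
E
```

```text
pics
scene [1017. -853.  753.] [-0.44  0.72 -0.53]
side [373. 803. 997.] [ 0.1  -0.66 -0.74]
{'t': 0.1, 'qpos': array([ 1.27214376,  0.46936276, -0.04861016,  1.53361443,  0.02412793,
        1.14098577, -0.08229948]), 'joint_velocities': array([-0.00139306, -0.00229976,  0.00134184, -0.00436602, -0.00026147,
        0.00037163,  0.00076348]), 'effort': array([ 1.13544262e-03, -5.11510599e+01, -4.64561081e-02, -2.38389802e+01,
        1.08457418e-02,  4.35602182e-03, -1.62340360e-06]), 'ee_pos': array([ 179.75268085, -650.06497072,  230.3481579 ]), 'eef_rot': array([-3.13981091e+00,  8.14162230e-05,  2.69808278e-01]), 'force': array([ 0.24939834,  0.50562223, -1.02724091]), 'moment': array([-0.04679057, -0.01253164,  0.02087948]), 'gripper_force': 0.0, 'width': 0.998668454785575}
```

View pics/scene0.png

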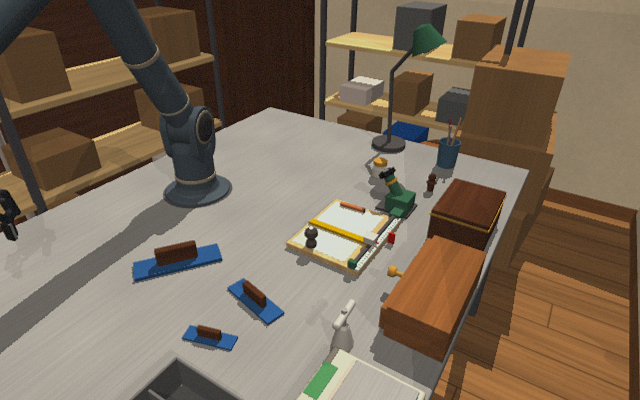

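View pics/side0.png

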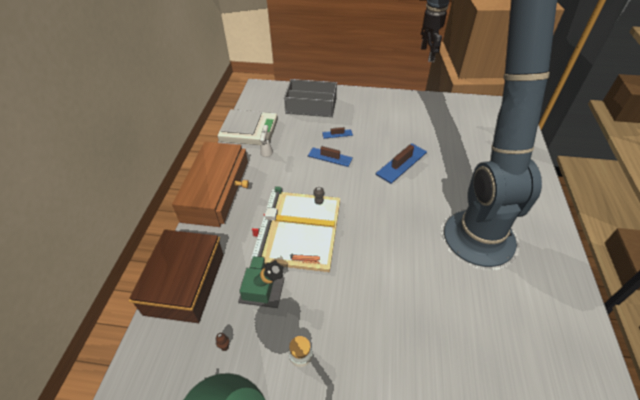

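Scene: the board is around (345,235), handwheel at (385,178), and marker at (391,238). There are three blue straightedges: large at (177,260), medium at (256,298), and small at (210,337). I'll measure them to decide which one is meant.

```bash
cat > h.py <<'E'
import numpy as np, cv2
from plant import r
def load(n): return dict(np.load(n+".npz"))
def grab(n,save=None):
    f=r.grab_frame(n)
    if save: cv2.imwrite(f"pics/{save}.png",f["color"]); np.savez(save+".npz",**f)
    return f
def cam(f):
    R=cv2.Rodrigues(np.array(f["rvec"],float))[0]; return R,np.array(f["tvec"],float).ravel(),np.array(f["intrinsics"])
def cloud(f):
    R,t,K=cam(f); d=f["depth"]; v,u=np.mgrid[:d.shape[0],:d.shape[1]]
    P=np.stack([(u-K[0,2])/K[0,0]*d,(v-K[1,2])/K[1,1]*d,d],-1)
    return (P-t)@R
def plane(f,uv,z):
    R,t,K=cam(f); uv=np.atleast_2d(np.array(uv,float))
    D=np.c_[(uv[:,0]-K[0,2])/K[0,0],(uv[:,1]-K[1,2])/K[1,1],np.ones(len(uv))]@R
    C=-R.T@t; return C+D*((z-C[2])/D[:,2])[:,None]
def proj(f,P):
    R,t,K=cam(f); q=(np.atleast_2d(P)@R.T+t)@K.T; return q[:,:2]/q[:,2:]
def hsv(f): return cv2.cvtColor(f["color"],cv2.COLOR_BGR2HSV)
def blobs(m,amin):
    n,l,s,c=cv2.connectedComponentsWithStats(m.astype(np.uint8))
    return [(l==i,s[i,4],c[i]) for i in range(1,n) if s[i,4]>=amin]
E
python3 - <<'E'
from h import *
for n in ["scene0","side0"]:
    f=load(n);H=hsv(f);X=cloud(f)
    print(n)
    h,s,v=H[...,0],H[...,1],H[...,2]
    for nm,m,a in [("blue",(h>100)&(h<125)&(s>130)&(v>60),60),("yellow",(h>18)&(h<32)&(s>150)&(v>120),20),("red",((h<4)|(h>176))&(s>180)&(v>100),4),("green",(h>60)&(h<90)&(s>90)&(v>30),60)]:
        for b,A,c in blobs(m,a):
            P=X[b]; P=P[np.isfinite(P).all(1)]
            if np.median(P[:,2])>250 or np.median(P[:,2])<-30: continue
            if nm=="blue":
                u=np.argwhere(b)[:,::-1]; P=plane(f,u,8)
            rc=cv2.minAreaRect(P[:,:2].astype(np.float32))
            print(nm,A,c.round(),"ctr",np.round(rc[0]),"size",np.round(rc[1]),"ang",round(rc[2],1),"z",np.percentile(P[:,2],[5,50,95]).round())
    M=(X[...,2]>10)&(X[...,2]<26)
    # white bed/board top region
    for b,A,c in blobs(M&(X[...,0]>350),800):
        P=X[b];rc=cv2.minAreaRect(P[:,:2].astype(np.float32));print("slab",A,c.round(),np.round(rc[0]),np.round(rc[1]),rc[2],np.median(P[:,2]))
f=load("scene0"); cv2.imwrite("pics/crop1.png",cv2.resize(f["color"][135:285,270:430],None,fx=3.7,fy=3.7,interpolation=cv2.INTER_CUBIC))
E
```

```text
scene0
blue 1174 [176. 263.] ctr [ 241. -308.] size [221.  76.] ang 55.0 z [8. 8. 8.]
blue 711 [257. 304.] ctr [ 503. -307.] size [ 51. 161.] ang 76.6 z [8. 8. 8.]
blue 514 [211. 339.] ctr [ 493. -446.] size [115.  37.] ang 16.5 z [8. 8. 8.]
yellow 20 [378. 161.] ctr [479. 425.] size [33. 25.] ang 12.2 z [63. 66. 68.]
yellow 293 [336. 230.] ctr [ 792. -373.] size [ 150. 1050.] ang 33.2 z [22. 28. 31.]
red 6 [449. 122.] ctr [641. 668.] size [3. 6.] ang 21.1 z [162. 171. 179.]
red 4 [449. 142.] ctr [657. 664.] size [1. 6.] ang 32.3 z [87. 91. 96.]
red 59 [391. 238.] ctr [683.  84.] size [18.  7.] ang 4.6 z [ 6. 20. 36.]
green 590 [399. 201.] ctr [ 799. -284.] size [  87. 1215.] ang 16.9 z [18. 51. 79.]
green 472 [320. 380.] ctr [ 867. -626.] size [ 59. 541.] ang 27.3 z [35. 36. 38.]
slab 1470 [352. 218.] [538. 111.] [197. 154.] 0.42881762981414795 18.996921750073472
slab 2271 [340. 245.] [566. 105.] [402. 252.] 89.96011352539062 18.99550972493031
side0
blue 75 [337. 134.] ctr [ 485. -436.] size [106.  25.] ang 16.4 z [8. 8. 8.]
blue 447 [400. 166.] ctr [ 236. -304.] size [218.  63.] ang 54.6 z [8. 8. 8.]
blue 210 [330. 158.] ctr [ 498. -299.] size [ 41. 151.] ang 76.8 z [8. 8. 8.]
yellow 266 [304. 221.] ctr [419. 385.] size [173. 822.] ang 18.3 z [25. 29. 33.]
yellow 27 [302. 340.] ctr [476. 420.] size [ 9. 33.] ang 79.3 z [64. 67. 69.]
red 9 [256. 232.] ctr [677.  91.] size [8. 5.] ang 27.5 z [14. 27. 35.]
slab 905 [ 82. 115.] [1539. -739.] [  18. 1685.] 0.061723075807094574 18.13513579559469
slab 4197 [302. 231.] [542.  58.] [206. 306.] 0.0157209150493145 19.803303089258364
```

View pics/crop1.png

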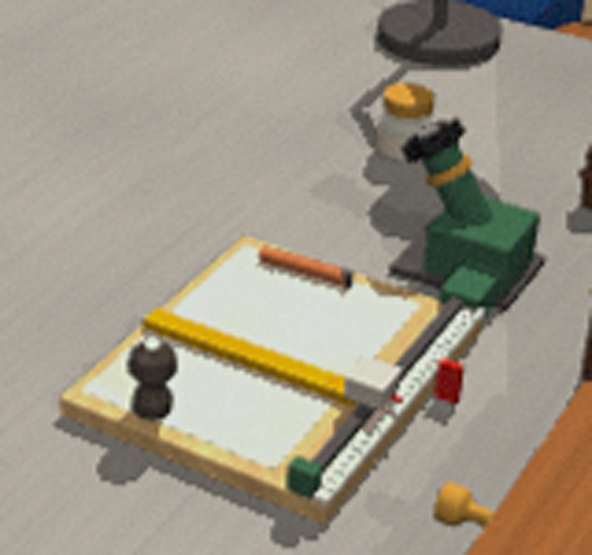

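The crop shows the fence bar with its pointer at about px (377,243), the marker at (391,238) and the wheel at (388,173). Only the medium straightedge at (256,298) measures 161x51 mm; the others are 221x76 and 115x37. Next I need the board pose, the pointer offset, the wheel angle and an enlarged confirmation of the straightedge.

```bash
python3 - <<'E'
from h import *
for n in ["scene0","side0"]:
    f=load(n);H=hsv(f).astype(int);h,s,v=H[...,0],H[...,1],H[...,2];X=cloud(f)
    roi=(X[...,0]>380)&(X[...,0]<720)&(X[...,1]>-120)&(X[...,1]<420)
    # board top by height
    m=(X[...,2]>11)&(X[...,2]<24)&roi&(X[...,0]<665)&(X[...,1]<212)
    P=X[m]; hull=cv2.convexHull(P[:,:2].astype(np.float32)); rc=cv2.minAreaRect(hull); print(n,"board",np.round(rc[0],1),np.round(rc[1],1),round(rc[2],2))
    print(" near edge x by y:",[ (yy,round(P[abs(P[:,1]-yy)<5][:,0].min(),1)) for yy in range(-40,190,30)])
    print(" left/right edge y by x:",[ (xx,round(P[abs(P[:,0]-xx)<5][:,1].min(),1),round(P[abs(P[:,0]-xx)<5][:,1].max(),1)) for xx in range(470,640,30)])
    y=(h>18)&(h<32)&(s>190)&(v>130)&roi&(X[...,2]>24)&(X[...,2]<36)
    Q=plane(f,np.argwhere(y)[:,::-1],28.5); 
    if len(Q): print(" fence",np.round(cv2.minAreaRect(Q[:,:2].astype(np.float32)),1) if 0 else cv2.minAreaRect(Q[:,:2].astype(np.float32)),len(Q))
    red=((h<5)|(h>175))&(s>150)&(v>80)&roi
    for b,A,c in blobs(red,2): print(" red",A,c.round(1),np.median(X[b],0).round(1),X[b].min(0).round(),X[b].max(0).round())
    k=(v<60)&roi&(X[...,2]>70)&(X[...,2]<170)
    for b,A,c in blobs(k,15):
        W=X[b];print(" wheel",A,c.round(1),W.mean(0).round(1),np.median(W,0).round(1),W.min(0).round(),W.max(0).round())
    g=(h>60)&(h<90)&(s>90)&roi&(X[...,2]>50)&(X[...,2]<58)
    if g.sum()>10: print(" gearbox",cv2.minAreaRect(X[g][:,:2].astype(np.float32)))
a=load("scene0")["color"]; b=load("side0")["color"]
c=np.hstack([cv2.resize(a[270:330,215:295],(400,300),interpolation=3),cv2.resize(b[250:310,235:315],(400,300),interpolation=3)]); cv2.imwrite("pics/crop2.png",c)
E
```

```text
scene0 board [552.1  54.6] [226.  301.7] 0.05
 near edge x by y: [(-40, np.float64(440.3)), (-10, np.float64(440.3)), (20, np.float64(439.8)), (50, np.float64(441.0)), (80, np.float64(441.9)), (110, np.float64(441.2)), (140, np.float64(440.8)), (170, np.float64(439.0))]
 left/right edge y by x: [(470, np.float64(-96.3), np.float64(185.6)), (500, np.float64(-95.7), np.float64(187.8)), (530, np.float64(-94.7), np.float64(160.4)), (560, np.float64(-95.7), np.float64(183.6)), (590, np.float64(-94.1), np.float64(184.4)), (620, np.float64(-95.3), np.float64(186.1))]
 fence ((537.4495849609375, 21.955554962158203), (20.090274810791016, 175.7457275390625), 89.58464813232422) 238
 red 67 [391.  237.7] [683.2  84.1  19.5] [673.  78.   2.] [692.  89.  37.]
 red 2 [376.5 242.5] [664.4  25.6  32.8] [663.  25.  32.] [666.  26.  33.]
 wheel 108 [386.7 174.1] [581.5 256.2 118.2] [584.3 254.7 120.2] [556. 241.  93.] [600. 286. 135.]
 gearbox ((634.10888671875, 266.66595458984375), (74.00206756591797, 71.1603012084961), 82.95659637451172)
side0 board [551.7  57.9] [226.  306.3] 0.03
 near edge x by y: [(-40, np.float64(438.9)), (-10, np.float64(441.4)), (20, np.float64(438.7)), (50, np.float64(440.6)), (80, np.float64(440.3)), (110, np.float64(439.7)), (140, np.float64(438.9)), (170, np.float64(438.8))]
 left/right edge y by x: [(470, np.float64(-89.8), np.float64(188.5)), (500, np.float64(-55.4), np.float64(187.7)), (530, np.float64(-90.0), np.float64(189.4)), (560, np.float64(-89.0), np.float64(189.2)), (590, np.float64(-94.0), np.float64(186.2)), (620, np.float64(-95.2), np.float64(186.9))]
 red 29 [255.1 231.5] [679.7  89.7  26.7] [672.  86.   2.] [686.  92.  38.]
 wheel 162 [272.8 271.3] [572.8 278.8 122.7] [573.3 281.8 122.1] [552. 250. 100.] [599. 300. 137.]
 gearbox ((644.2623291015625, 274.8377685546875), (65.1800765991211, 30.2186279296875), 85.57511138916016)
```

View pics/crop2.png

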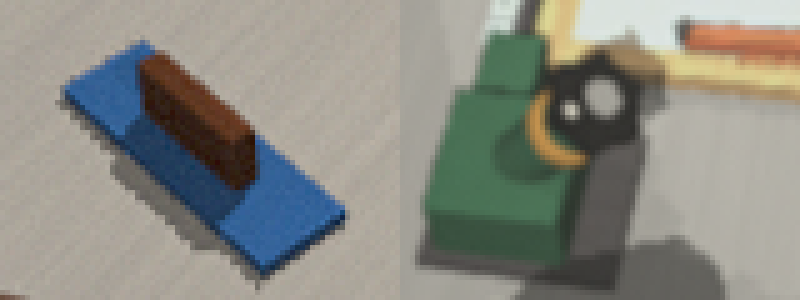

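The enlarged crop (left) shows the medium blade and grip rib, at scene px (257,300). It is 161x51 mm, so it's the straightedge meant. In the right crop the wheel's hub is at crop (603,97) and its dot at (572,108). The board origin is about (555,46,0) with no yaw, the wheel centre is about (575,271,115), and the fence has to travel about 62 mm (~5.2 rad).

```bash
cat >> h.py <<'E'
from scipy.spatial.transform import Rotation as Ro
def cur():
    s=r.observe(); return np.array(s["ee_pos"]),Ro.from_euler("xyz",s["eef_rot"]),s
def ori(psi,tilt=0): return Ro.from_euler("y",-np.radians(tilt))*Ro.from_euler("z",psi)*Ro.from_euler("x",np.pi)
def tool(d,R): return R.inv().apply(d)
def rv(Ra,Rb): return (Ra.inv()*Rb).as_rotvec()
E
python3 - <<'E'
from h import *
p,R,s=cur(); A=np.array([480,-200,300]);B=np.array([518,271,197.])
print(tool(A-p,R)/10); Rt=ori(-.35,35); print(rv(R,Rt)/6); print(tool(B-A,Rt)/10, tool(B-A,R)/10)
E
```

```text
[ 40.93426174 -35.38762083  -6.90547636]
[0.00387126 0.1034354  0.09993578]
[-18.77608938 -43.28603499  10.61685651] [ 16.21770969 -44.36471968  10.37774253]
```

```bash
python3 -m inch '{"jaw":[85,85,85,85,85,85,85,85,85,85],"offset":[[41,-35.4,-7],[41,-35.4,-7],[41,-35.4,-7],[41,-35.4,-7],[41,-35.4,-7],[41,-35.4,-7],[41,-35.4,-7],[41,-35.4,-7],[41,-35.4,-7],[41,-35.4,-7]],"twist":[[0,0,0],[0,0,0],[0,0,0],[0,0,0],[0,0,0],[0,0,0],[0,0,0],[0,0,0],[0,0,0],[0,0,0]]}' 60
python3 -m inch '{"jaw":[85,85,85,85,85,85,85,85,85,85],"offset":[[16,-44.4,5],[16,-44.4,5],[16,-44.4,5],[16,-44.4,5],[16,-44.4,5],[16,-44.4,5],[16,-44.4,5],[16,-44.4,5],[16,-44.4,5],[16,-44.4,5]],"twist":[[0,0,0],[0,0,0],[0,0,0],[0,0,0],[0,0,0],[0,0,0],[0,0,0],[0,0,0],[0,0,0],[0,0,0]]}'
python3 -m inch '{"jaw":[85,85,85,85,85,85,85,85,85,85],"offset":[[0,0,0],[0,0,0],[0,0,0],[0,0,0],[0,0,0],[0,0,0],[0,0,0],[0,0,0],[0,0,0],[0,0,0]],"twist":[[0,0.103,0.1],[0,0.103,0.1],[0,0.103,0.1],[0,0.103,0.1],[0,0.103,0.1],[0,0.103,0.1],[0,0,0],[0,0,0],[0,0,0],[0,0,0]]}'
python3 - <<'E'
from h import *
p,R,s=cur(); print(s["qpos"].round(2),p.round(1),R.as_matrix()[:,2].round(3))
Rt=ori(-.35,35); print("rot",rv(R,Rt)); a=Rt.as_matrix()[:,2]; C=np.array([575,271,115])
print("to hover 60 back",tool(C-60*a-p,Rt)); print("to grasp",tool(C+12*a-p,Rt))
f=grab("wrist","w1"); print(proj(f,[C,C-8*a]))
E
```

```text
t: 1.35
ee_pos: [481.3, -198.5, 301.3]
eef_rot: [3.142, 0.0, 0.27]
force: [0.3, -0.9, 0.2]
width: 0.993
gripper_force: 0.0
t: 2.6
ee_pos: [516.5, 271.6, 250.7]
eef_rot: [3.141, 0.001, 0.269]
force: [1.2, 0.2, 1.1]
width: 0.993
gripper_force: 0.0
t: 3.85
ee_pos: [519.7, 268.3, 235.4]
eef_rot: [-3.085, -0.399, -0.154]
force: [-0.6, 0.1, 0.3]
width: 1.0
gripper_force: 0.0
[-0.84  0.17  0.18  2.01  0.35  0.67 -2.63] [519.7 268.3 235.4] [ 0.392 -0.004 -0.92 ]
rot [0.05456473 0.20101116 0.20771082]
to hover 60 back [-23.17822419   5.62929891  70.34485828]
to grasp [-23.17822419   5.62929891 142.34485828]
[[318.63570075 179.11178147]
 [318.86214039 183.85769796]]
```

View pics/w1.png

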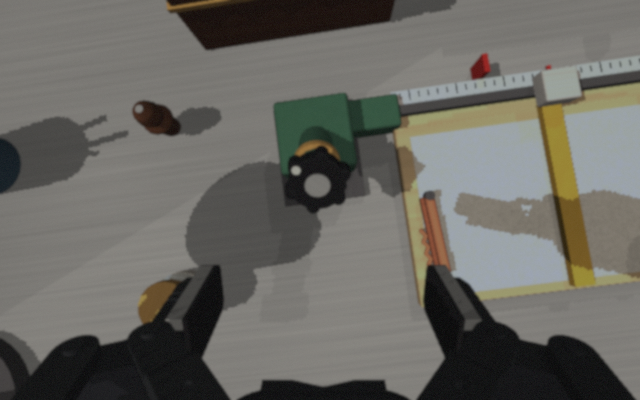

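The wrist view shows the wheel at (318,184), right where I predicted it. The fence carriage is at (556,85), the pointer at (548,69) and the marker at (481,66). Joint 7 is at its limit, so I'll start the crank at a larger yaw.

```bash
python3 - <<'E'
from h import *
p,R,s=cur()
Rt=ori(.2,35); print("rot",rv(R,Rt)/4); a=Rt.as_matrix()[:,2]; C=np.array([575,271,115])
print("to hover 60 back",tool(C-60*a-p,Rt))
f=load("w1");H=hsv(f).astype(int);h,s,v=H[...,0],H[...,1],H[...,2]
X=cloud(f)
for b,A,c in blobs(((h<5)|(h>175))&(s>150)&(v>80),4): print(A,c,X[b].mean(0).round(1),X[b].min(0).round(1),X[b].max(0).round(1))
E
```

```text
rot [-0.00051935  0.05222098 -0.08504141]
to hover 60 back [-22.66396729  -7.22858544  70.36099525]
263 [480.59315589  66.8973384 ] [681.3  89.5  25. ] [671.4  85.1   3.7] [690.6  91.2  37. ]
4 [548.    66.75] [667.6  26.8  34.1] [667.1  26.   33.7] [668.5  27.5  34.6]
```

```bash
python3 -m inch '{"jaw":[85,85,85,85,85,85,85,85,85,85],"offset":[[0,0,0],[0,0,0],[0,0,0],[0,0,0],[-5.7,-1.8,17.6],[-5.7,-1.8,17.6],[-5.7,-1.8,17.6],[-5.7,-1.8,17.6],[0,0,0],[0,0,0]],"twist":[[0,0.052,-0.085],[0,0.052,-0.085],[0,0.052,-0.085],[0,0.052,-0.085],[0,0,0],[0,0,0],[0,0,0],[0,0,0],[0,0,0],[0,0,0]]}'
python3 - <<'E'
from h import *
p,R,s=cur(); print(s["qpos"].round(2))
Rt=ori(.2,35); print("rot",rv(R,Rt)); a=Rt.as_matrix()[:,2]; C=np.array([575,271,115])
print("to grasp",tool(C+12*a-p,Rt)); f=grab("wrist","w2"); print(proj(f,[C-8*a]))
k=(f["color"].max(2)<50).astype(np.uint8); X=cloud(f)
for u in [C-8*a]:
    m=(np.linalg.norm(X-C,axis=2)<40)&(f["color"].max(2)<70)
    Y=X[m]; q=(Y-C)@Rt.as_matrix(); t=q[abs(q[:,2]+8)<4]; print(len(t),t.min(0),t.max(0))
E
```

```text
t: 5.15
ee_pos: [540.1, 272.1, 164.4]
eef_rot: [3.006, -0.597, 0.244]
force: [0.6, 0.4, 0.7]
width: 0.996
gripper_force: 0.0
[-1.33  0.33  0.72  2.19  0.65  0.26 -2.65]
rot [-3.14610889e-03 -3.22708310e-05  8.94762769e-04]
to grasp [5.35442282e-02 1.17545281e+00 7.24708478e+01]
[[325.91496818 221.21642777]]
3977 [-24.56058048 -28.83604087  -9.92260034] [24.51202464 25.71452091 -4.0108838 ]
```

```bash
python3 -m inch '{"jaw":[85,85,85,85,85,85,85,85,85,85],"offset":[[0,0,0],[0,0,0],[0,0,0],[0,0,16],[0,0,16],[0,0,16],[0,0,16],[0,0,16],[0,0,0],[0,0,0]],"twist":[[0,0,-0.174],[0,0,-0.174],[0,0,-0.174],[0,0,0],[0,0,0],[0,0,0],[0,0,0],[0,0,0],[0,0,0],[0,0,0]]}'
python3 -m inch '{"jaw":[40,40,40,40,40,40,40,40,40,40],"offset":[[0,0,0],[0,0,0],[0,0,0],[0,0,0],[0,0,0],[0,0,0],[0,0,0],[0,0,0],[0,0,0],[0,0,0]],"twist":[[0,0,0],[0,0,0],[0,0,0],[0,0,0],[0,0,0],[0,0,0],[0,0,0],[0,0,0],[0,0,0],[0,0,0]]}' 60
python3 - <<'E'
from h import *
p,R,s=cur(); print(s["qpos"].round(2),s["force"].round(1),s["moment"].round(2))
E
```

```text
t: 6.45
ee_pos: [585.8, 272.9, 99.8]
eef_rot: [2.711, -0.447, 0.822]
force: [0.7, -0.3, 0.9]
width: 0.995
gripper_force: 0.0
t: 7.7
ee_pos: [585.8, 272.4, 100.1]
eef_rot: [2.708, -0.445, 0.824]
force: [-5.0, -1.3, 8.6]
width: 0.564
gripper_force: 60.2
[-0.97  0.46  0.38  2.14  1.2   0.21 -2.66] [-5.  -1.3  8.6] [-0.54  0.34 -0.11]
```

```bash
python3 -m inch '{"jaw":[40,40,40,40,40,40,40,40,40,40],"offset":[[0,0,0],[0,0,0],[0,0,0],[0,0,0],[0,0,0],[0,0,0],[0,0,0],[0,0,0],[0,0,0],[0,0,0]],"twist":[[0,0,-0.12],[0,0,-0.12],[0,0,-0.12],[0,0,-0.12],[0,0,-0.12],[0,0,-0.12],[0,0,-0.12],[0,0,-0.12],[0,0,0],[0,0,0]]}' 60
python3 - <<'E'
from h import *
p,R,s=cur(); print(s["qpos"].round(2),s["force"].round(1),s["moment"].round(2),p, R.as_matrix()[:,2])
f=grab("side");H=hsv(f).astype(int);h,q,v=H[...,0],H[...,1],H[...,2];X=cloud(f)
E
```

```text
t: 8.95
ee_pos: [585.8, 272.4, 100.0]
eef_rot: [2.534, 0.063, 1.665]
force: [-5.5, -1.7, 8.4]
width: 0.558
gripper_force: 60.6
[-0.84  0.44  0.21  2.13  1.3   0.29 -1.77] [-5.5 -1.7  8.4] [-0.48  0.41 -0.02] [585.78216454 272.43660204 100.03621617] [ 0.57355805  0.00190152 -0.81916271]
```

```bash
python3 -m inch '{"jaw":[40,40,40,40,40,40,40,40,40,40],"offset":[[0,0,0],[0,0,0],[0,0,0],[0,0,0],[0,0,0],[0,0,0],[0,0,0],[0,0,0],[0,0,0],[0,0,0]],"twist":[[0,0,-0.17],[0,0,-0.17],[0,0,-0.17],[0,0,-0.17],[0,0,-0.17],[0,0,-0.17],[0,0,-0.17],[0,0,-0.17],[0,0,-0.17],[0,0,-0.17]]}' 60
python3 -m inch '{"jaw":[40,40,40,40,40,40,40,40,40,40],"offset":[[0,0,0],[0,0,0],[0,0,0],[0,0,0],[0,0,0],[0,0,0],[0,0,0],[0,0,0],[0,0,0],[0,0,0]],"twist":[[0,0,-0.17],[0,0,-0.17],[0,0,-0.17],[0,0,-0.17],[0,0,-0.17],[0,0,-0.17],[0,0,-0.17],[0,0,-0.17],[0,0,0],[0,0,0]]}' 60
python3 - <<'E'
from h import *
p,R,s=cur(); print(s["qpos"].round(2),s["force"].round(1),s["moment"].round(2),p.round(1), R.as_matrix()[:,2])
for n in ("scene","side","wrist"):
    f=grab(n,n+"3");H=hsv(f).astype(int);h,q,v=H[...,0],H[...,1],H[...,2];X=cloud(f)
    print(n)
    for b,A,c in blobs(((h<5)|(h>175))&(q>140)&(v>70)&(X[...,0]>640)&(X[...,0]<700)&(X[...,2]<60),2): print(A,c,X[b].mean(0).round(1),X[b].min(0).round(1),X[b].max(0).round(1))
    yl=(h>18)&(h<32)&(q>190)&(v>100)&(X[...,2]>23)&(X[...,2]<36)&(X[...,0]<640)&(X[...,1]<180)
    Q=plane(f,np.argwhere(yl)[:,::-1],28.5)
    if len(Q)>30: print("fence",cv2.minAreaRect(Q[:,:2].astype(np.float32)),np.median(Q,0))
E
```

```text
t: 10.25
ee_pos: [585.8, 272.4, 100.0]
eef_rot: [-2.975, 0.59, -2.845]
force: [-6.2, -1.8, 7.8]
width: 0.566
gripper_force: 60.7
t: 11.5
ee_pos: [585.8, 272.4, 100.0]
eef_rot: [-2.531, -0.017, -1.543]
force: [-4.1, -1.7, 7.3]
width: 0.561
gripper_force: 60.7
[-0.62  0.44 -0.06  2.12  1.38  0.4   1.24] [-4.1 -1.7  7.3] [-0.57  0.52 -0.07] [585.8 272.4 100. ] [ 0.57377784  0.00159934 -0.81900942]
scene
67 [390.95522388 237.62686567] [683.2  84.4  20. ] [674.5  79.7   1.8] [692.   89.2  37.5]
2 [384.5 234. ] [666.8  73.1  33.3] [665.7  72.   33. ] [667.8  74.3  33.6]
fence ((538.5416870117188, 67.61325073242188), (177.17721557617188, 25.887266159057617), 1.8008830547332764) [540.40602447  68.19901245  28.5       ]
side
31 [255.         231.67741935] [680.2  89.1  23.6] [671.   86.7   3.6] [687.3  92.1  41.8]
wrist
```

```bash
python3 -m inch '{"jaw":[40,40,40,40,40,40,40,40,40,40],"offset":[[0,0,0],[0,0,0],[0,0,0],[0,0,0],[0,0,0],[0,0,0],[0,0,0],[0,0,0],[0,0,0],[0,0,0]],"twist":[[0,0,-0.13],[0,0,-0.13],[0,0,-0.13],[0,0,-0.13],[0,0,-0.13],[0,0,-0.13],[0,0,-0.13],[0,0,-0.13],[0,0,0],[0,0,0]]}' 60
python3 -m inch '{"jaw":[85,85,85,85,85,85,85,85,85,85],"offset":[[0,0,0],[0,0,0],[0,0,0],[0,0,0],[0,0,0],[0,0,-30],[0,0,-30],[0,0,-30],[0,0,-30],[0,0,0]],"twist":[[0,0,0],[0,0,0],[0,0,0],[0,0,0],[0,0,0],[0,0,0],[0,0,0],[0,0,0],[0,0,0],[0,0,0]]}' 60
python3 - <<'E'
from h import *
p,R,s=cur(); print(s["qpos"].round(2),p.round(1), R.as_matrix().round(2).tolist())
f=grab("wrist","wrist4");print(proj(f,[[683,86,18],[575,271,115],[555,86,28]]))
E
```

```text
t: 12.9
ee_pos: [585.8, 272.4, 100.1]
eef_rot: [-2.817, -0.528, -0.587]
force: [-4.4, -1.6, 7.5]
width: 0.562
gripper_force: 61.0
t: 14.15
ee_pos: [516.9, 273.5, 199.4]
eef_rot: [-2.813, -0.526, -0.587]
force: [0.9, -0.5, -0.9]
width: 0.997
gripper_force: 0.0
[-0.56  0.2  -0.24  2.16  1.02  0.55  2.61] [516.9 273.5 199.4] [[0.72, -0.39, 0.57], [-0.48, -0.88, 0.01], [0.5, -0.28, -0.82]]
[[473.98850295  37.12870725]
 [327.05706464 193.74908935]
 [553.61111727 138.21119895]]
```

```bash
python3 - <<'E'
from h import *
f=load("wrist4"); cv2.imwrite("pics/crop4.png",cv2.resize(f["color"][0:120,400:560],None,fx=4,fy=4,interpolation=3))
H=hsv(f).astype(int);h,q,v=H[...,0],H[...,1],H[...,2];X=cloud(f)
for b,A,c in blobs(((h<6)|(h>174))&(q>120)&(v>60)&(X[...,0]>640)&(X[...,0]<710)&(X[...,2]<60),2): print(A,c,X[b].mean(0).round(1),X[b].min(0).round(1),X[b].max(0).round(1))
E
```

```text
298 [472.68791946  34.21812081] [681.6  89.3  26.6] [668.9  70.5  -1.1] [691.4  91.1  37.1]
```

View pics/crop4.png

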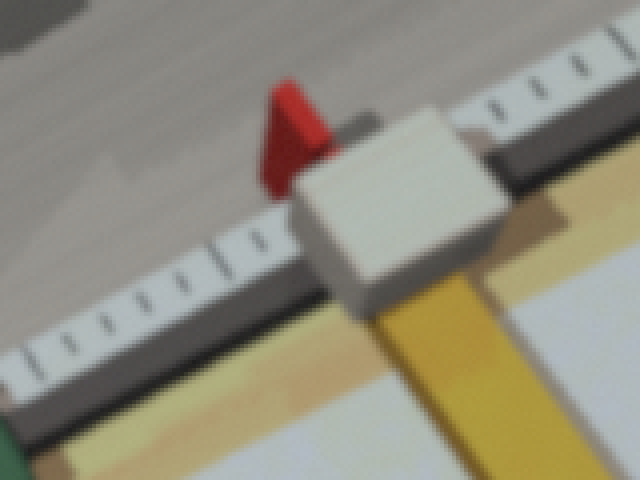

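The crop shows the carriage at (400,200) with its pointer just behind it touching the marker's outline at crop (325,150), so they are close to aligned. This angle hides the pointer, so I'll unwind the wrist and look from above.

```bash
python3 - <<'E'
from h import *
f=load("wrist4");R0,t,K=cam(f);p,R,s=cur();print("cam in tool",tool(-R0.T@t-p,R).round(),tool(R0[2],R).round(2))
R1=R*Ro.from_rotvec([0,0,.17*15]); Rt=ori(np.pi,0); print(rv(R1,Rt)/4)
P1=np.array([517,200,260.]); print(tool(P1-p,R)/2)
for x in (700,740,780):
    print(x,tool(np.array([x,90,230.])-P1,Rt))
E
```

```text
cam in tool [  82.   -0. -143.] [-0.32 -0.    0.95]
[-0.00616515  0.15257436  0.02254012]
[ 32.8990106   23.3604419  -25.52230534]
700 [-183. -110.   30.]
740 [-223. -110.   30.]
780 [-263. -110.   30.]
```

```bash
python3 -m inch '{"jaw":[85,85,85,85,85,85,85,85,85,85],"offset":[[33,23,-25],[33,23,-25],[0,0,0],[0,0,0],[0,0,0],[0,0,0],[0,0,0],[0,0,0],[0,0,0],[0,0,0]],"twist":[[0,0,0],[0,0,0],[0,0,0.17],[0,0,0.17],[0,0,0.17],[0,0,0.17],[0,0,0.17],[0,0,0.17],[0,0,0.17],[0,0,0.17]]}'
python3 -m inch '{"jaw":[85,85,85,85,85,85,85,85,85,85],"offset":[[0,0,0],[0,0,0],[0,0,0],[0,0,0],[0,0,0],[0,0,0],[0,0,0],[0,0,0],[0,0,0],[0,0,0]],"twist":[[0,0,0.17],[0,0,0.17],[0,0,0.17],[0,0,0.17],[0,0,0.17],[0,0,0.17],[0,0,0.17],[-0.006,0.152,0.022],[-0.006,0.152,0.022],[-0.006,0.152,0.022]]}'
python3 -m inch '{"jaw":[85,85,85,85,85,85,85,85,85,85],"offset":[[0,0,0],[-30,-28,8],[-30,-28,8],[-30,-28,8],[-30,-28,8],[0,0,0],[0,0,0],[0,0,0],[0,0,0],[0,0,0]],"twist":[[-0.006,0.152,0.022],[0,0,0],[0,0,0],[0,0,0],[0,0,0],[0,0,0],[0,0,0],[0,0,0],[0,0,0],[0,0,0]]}'
python3 - <<'E'
from h import *
p,R,s=cur(); print(s["qpos"].round(2))
f=grab("wrist","w5");H=hsv(f).astype(int);h,q,v=H[...,0],H[...,1],H[...,2];X=cloud(f)
for b,A,c in blobs(((h<6)|(h>174))&(q>120)&(v>60)&(X[...,0]>640)&(X[...,0]<710)&(X[...,2]<60),2): print(A,c,X[b].mean(0).round(1),X[b].min(0).round(1),X[b].max(0).round(1))
yl=(h>18)&(h<32)&(q>190)&(v>100)&(X[...,2]>23)&(X[...,2]<36)
Q=plane(f,np.argwhere(yl)[:,::-1],28.5)[:,:2]; print(cv2.minAreaRect(Q.astype(np.float32)))
E
```

```text
t: 15.45
ee_pos: [516.4, 247.8, 199.7]
eef_rot: [-2.575, 0.144, -1.814]
force: [-0.6, 0.4, 0.1]
width: 0.999
gripper_force: 0.0
t: 16.7
ee_pos: [516.8, 247.2, 200.2]
eef_rot: [-3.111, 0.142, -3.111]
force: [-0.2, -0.4, 0.3]
width: 0.996
gripper_force: 0.0
t: 17.95
ee_pos: [636.9, 136.0, 171.5]
eef_rot: [-3.118, -0.003, -3.135]
force: [-0.9, -0.4, -0.2]
width: 0.998
gripper_force: 0.0
[ 0.05  0.53 -0.48  1.63  0.29  1.06  1.06]
243 [271.90534979 228.41563786] [679.   88.9  31.5] [666.9  85.   10. ] [691.3  91.2  36.8]
((0.0, 0.0), (0.0, 0.0), 0.0)
```

View pics/w5.png

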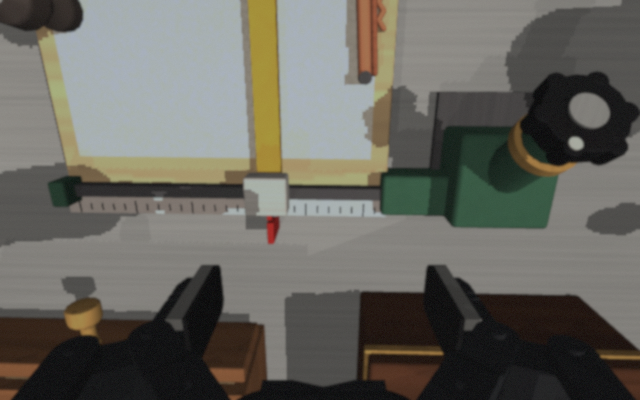

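The wrist view shows the carriage at (266,195) with the pointer and marker merged into one red shape around (272,228). I'll measure row by row, and measure the fence and the straightedge too.

```bash
python3 - <<'E'
from h import *
f=load("w5");H=hsv(f).astype(int);h,q,v=H[...,0],H[...,1],H[...,2]
m=((h<7)|(h>173))&(q>100)&(v>50)
for row in range(208,246,2):
    c=np.flatnonzero(m[row,240:300])+240
    if len(c): a=plane(f,[[c[0],row],[c[-1]+1,row]],35); print(row,c[0],c[-1],a[:,:2].round(1).tolist(),v[row,c].tolist())
# fence bar edges at z 28.5
y=(h>18)&(h<32)&(q>150)&(v>90)
for row in (20,60,100,140):
    c=np.flatnonzero(y[row,230:300])+230; a=plane(f,[[c[0],row],[c[-1]+1,row]],28.5); print("fence",row,c[0],c[-1],a[:,:2].round(1).tolist())
# carriage top z=50.5
for row in (180,195,205):
    c=np.flatnonzero((q[row,235:300]<40)&(v[row,235:300]>150))+235; a=plane(f,[[c[0],row],[c[-1]+1,row]],50.5) ; print("car",row,c[0],c[-1],a[:,:2].round(1).tolist())
E
```

```text
216 268 270 [[666.1, 86.6], [666.0, 89.1]] [156, 158, 153]
218 267 278 [[667.9, 85.6], [667.7, 95.9]] [139, 153, 158, 152, 132, 103, 84, 86, 94, 100, 100, 106]
220 267 278 [[669.7, 85.6], [669.6, 95.8]] [110, 116, 117, 114, 103, 91, 85, 92, 97, 101, 101, 104]
222 267 278 [[671.6, 85.5], [671.4, 95.7]] [96, 101, 102, 102, 103, 102, 101, 97, 100, 100, 100, 103]
224 267 278 [[673.4, 85.4], [673.3, 95.7]] [131, 148, 155, 153, 154, 148, 130, 110, 101, 99, 101, 104]
226 267 278 [[675.3, 85.3], [675.1, 95.6]] [137, 155, 162, 163, 162, 155, 135, 111, 101, 101, 99, 105]
228 267 278 [[677.1, 85.2], [677.0, 95.6]] [139, 156, 161, 162, 161, 154, 136, 113, 102, 100, 101, 111]
230 267 277 [[679.0, 85.1], [678.9, 94.6]] [144, 157, 163, 161, 162, 157, 136, 112, 101, 100, 108]
232 267 276 [[680.9, 85.1], [680.7, 93.7]] [144, 155, 162, 164, 163, 156, 137, 113, 101, 103]
234 267 276 [[682.8, 85.0], [682.6, 93.6]] [143, 155, 161, 162, 162, 157, 137, 116, 105, 109]
236 268 275 [[684.7, 85.8], [684.5, 92.7]] [155, 160, 163, 162, 155, 141, 119, 113]
238 268 274 [[686.6, 85.7], [686.5, 91.8]] [151, 160, 162, 163, 158, 144, 126]
240 268 274 [[688.5, 85.6], [688.4, 91.7]] [153, 160, 160, 162, 159, 148, 134]
242 268 273 [[690.4, 85.5], [690.3, 90.7]] [149, 157, 156, 159, 156, 150]
fence 20 250 275 [[514.9, 78.9], [514.9, 97.9]]
fence 60 252 276 [[542.2, 78.7], [542.1, 97.7]]
fence 100 254 277 [[571.4, 78.6], [571.3, 97.4]]
fence 140 257 279 [[602.7, 79.3], [602.5, 98.0]]
car 180 244 284 [[630.1, 72.1], [629.7, 104.0]]
car 195 259 285 [[642.2, 83.2], [641.9, 104.4]]
car 205 259 299 [[650.6, 82.7], [650.1, 115.3]]
```

The pointer is at y≈87.9 and the marker at y≈88.2, so they line up. The fence's -y face is at about y=78.2. Next is the straightedge.

```bash
python3 -m inch '{"jaw":[60,60,60,60,60,60,60,60,60,60],"offset":[[19.6,-55,-6],[19.6,-55,-6],[19.6,-55,-6],[19.6,-55,-6],[19.6,-55,-6],[19.6,-55,-6],[19.6,-55,-6],[19.6,-55,-6],[0,0,0],[0,0,0]],"twist":[[0,0,0],[0,0,0],[0,0,0],[0,0,0],[0,0,0],[0,0,0],[0,0,0],[0,0,0],[0,0,0],[0,0,0]]}'
cat > se.py <<'E'
from h import *
def meas(f,z0=0.,show=True):
    H=hsv(f).astype(int);h,q,v=H[...,0],H[...,1],H[...,2];X=cloud(f)
    b=(h>100)&(h<125)&(q>120)&(v>40)
    bb=[x for x in blobs(b,300)]
    u=np.argwhere(np.any([x[0] for x in bb],0))
    P=X[u[:,0],u[:,1]]; k=(P[:,2]>z0+5.5)&(P[:,2]<z0+11); Q=plane(f,u[k][:,::-1],z0+8)[:,:2]
    print("blade",cv2.minAreaRect(Q.astype(np.float32)),"z",P[k][:,2].mean())
    c=np.array(cv2.minAreaRect(Q.astype(np.float32))[0])
    m=(X[...,2]>z0+36)&(X[...,2]<z0+48)&(np.hypot(X[...,0]-c[0],X[...,1]-c[1])<50)&~(v<25)
    uu=np.argwhere(m)[:,::-1]; T=plane(f,uu,z0+42)[:,:2]
    print("rib",cv2.minAreaRect(T.astype(np.float32)),len(T))
E
python3 - <<'E'
from se import *
p,R,s=cur(); print(s["qpos"].round(2)); f=grab("wrist","w6"); meas(f)
X=cloud(load("scene0")); m=(X[...,0]>450)&(X[...,0]<560)&(X[...,1]<20)&(X[...,1]>-94)&(X[...,2]>30)&(X[...,2]<85); print("stopper",X[m].min(0),X[m].max(0))
E
```

```text
t: 19.25
ee_pos: [483.0, -303.4, 230.3]
eef_rot: [-3.119, -0.003, -3.136]
force: [0.0, 0.4, -0.2]
width: 0.702
gripper_force: 0.0
[ 0.78  0.32 -0.39  1.78  0.16  1.06  1.91]
blade ((480.86248779296875, -378.4398498535156), (202.66795349121094, 156.8134765625), 76.46190643310547) z 7.181767426911235
rib ((0.0, 0.0), (0.0, 0.0), 0.0) 0
stopper [455.42050215 -88.78750348  30.02708866] [551.68745308  19.73813603  78.72629298]
```

View pics/w6.png

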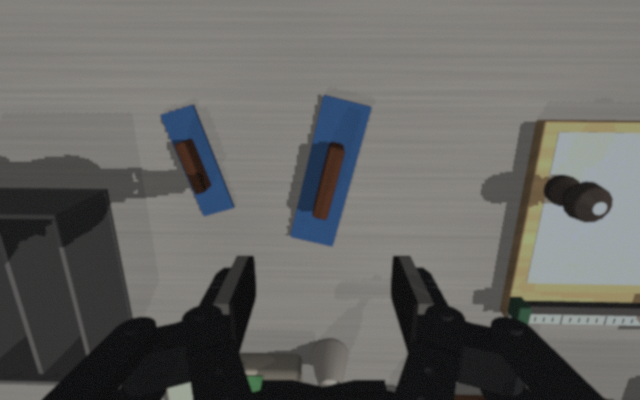

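The wrist view shows the meant straightedge at (330,170) and the small look-alike at (197,160). I'll keep the largest blob only.

```bash
sed -i 's/bb=\[x for x in blobs(b,300)\]/bb=[max(blobs(b,300),key=lambda x:x[1])]/; s/\&~(v<25)/\&((h<15)|(h>172))\&(q>60)/' se.py; python3 - <<'E'
from se import *
f=load("w6"); meas(f)
p,R,s=cur(); print(p)
X=cloud(f); print("blade corner pix",plane(f,[[326,96],[371,106],[332,246],[290,236]],8).round(1)[:,:2].tolist()); print(X[170,330],X[200,325])
print("rib top",plane(f,[[331,144],[344,146],[326,220],[314,217]],42).round(1)[:,:2].tolist())
# stopper
H=f["color"]; m=(X[...,2]>35)&(X[...,2]<85)&(X[...,1]>-90)&(X[...,1]<20); print("stopper",np.median(X[m],0),m.sum(),X[m].min(0),X[m].max(0))
E
```

```text
blade ((499.009033203125, -303.023681640625), (47.731231689453125, 156.7811737060547), 76.5389404296875) z 7.349714873246949
rib ((497.9865417480469, -302.9566345214844), (14.436043739318848, 72.86625671386719), 76.55760955810547) 1055
[ 483.41179775 -302.44916465  230.21877158]
blade corner pix [[417.9, -305.6], [427.2, -260.7], [582.1, -297.5], [570.4, -345.0]]
[ 484.97803585 -300.74411455   40.52352513] [ 515.11505895 -305.32594996   41.95462698]
rib top [[459.5, -300.1], [461.3, -287.9], [536.4, -304.2], [533.3, -316.2]]
stopper [504.16523914 -74.59632964  68.85077577] 1793 [488.78346636 -89.97246553  35.02544879] [657.27390143 -49.65679948  78.6858126 ]
```

```bash
python3 - <<'E'
from h import *
p,R,s=cur(); Rt=ori(np.pi-.235); print(rv(R,Rt)/2, tool(np.array([498.5,-303,16])-p,Rt))
E
```

```text
[-0.01160939 -0.00037399  0.12120632] [-14.80175122   2.97748678 214.21877158]
```

```bash
python3 -m inch '{"jaw":[60,60,60,60,60,60,60,60,60,60],"offset":[[0,0,0],[0,0,0],[-5,1,34],[-5,1,34],[-4.8,1,34],[0,0,34],[0,0,34],[0,0,25],[0,0,0],[0,0,0]],"twist":[[-0.0116,0,0.121],[-0.0116,0,0.121],[0,0,0],[0,0,0],[0,0,0],[0,0,0],[0,0,0],[0,0,0],[0,0,0],[0,0,0]]}'
python3 - <<'E'
from h import *
p,R,s=cur(); print(s["force"].round(1)); Rt=ori(np.pi-.235);print(rv(R,Rt),tool(np.array([498.5,-303,16])-p,Rt))
E
```

```text
t: 20.55
ee_pos: [499.0, -303.9, 36.1]
eef_rot: [-3.141, 0.001, 2.907]
force: [-0.1, 0.2, -0.7]
width: 0.706
gripper_force: 0.0
[-0.1  0.2 -0.7]
[-0.00080393  0.00075582  0.00015925] [ 0.70137175  0.74354496 20.14868357]
```

Good alignment. I'll descend the last 20 mm, grip, and lift 60 mm slowly.

```bash
python3 -m inch '{"jaw":[60,60,60,5,5,5,5,5,5,5],"offset":[[0.5,0.7,10],[0,0,10],[0,0,0],[0,0,0],[0,0,0],[0,0,0],[0,0,0],[0,0,0],[0,0,0],[0,0,0]],"twist":[[0,0,0],[0,0,0],[0,0,0],[0,0,0],[0,0,0],[0,0,0],[0,0,0],[0,0,0],[0,0,0],[0,0,0]]}' 60
python3 -m inch '{"jaw":[5,5,5,5,5,5,5,5,5,5],"offset":[[0,0,0],[0,0,0],[0,0,-15],[0,0,-20],[0,0,-25],[0,0,-25],[0,0,-25],[0,0,0],[0,0,0],[0,0,0]],"twist":[[0,0,0],[0,0,0],[0,0,0],[0,0,0],[0,0,0],[0,0,0],[0,0,0],[0,0,0],[0,0,0],[0,0,0]]}' 60
python3 - <<'E'
from se import *
p,R,s=cur(); print(s["force"].round(1),s["moment"].round(2)); print(p,R.as_euler("xyz"))
f=grab("wrist","w7"); meas(f,z0=p[2]-16)
Rt=ori(np.pi); print(rv(R,Rt)/2); print(tool(np.array([555,45,126])-p,Rt)/8)
E
```

```text
t: 21.8
ee_pos: [497.8, -304.0, 15.6]
eef_rot: [-3.141, -0.0, 2.905]
force: [-0.3, 1.5, 5.8]
width: 0.173
gripper_force: 60.3
t: 23.05
ee_pos: [496.4, -303.5, 123.7]
eef_rot: [-3.141, -0.004, 2.905]
force: [0.4, 0.4, -3.3]
width: 0.179
gripper_force: 59.3
[ 0.4  0.4 -3.3] [-0.01 -0.01 -0.02]
[ 496.4483588  -303.46255954  123.70366241] [-3.14145072 -0.00369514  2.90476191]
blade ((459.8352355957031, -294.54010009765625), (48.526878356933594, 80.07786560058594), 76.4104995727539) z 115.47535254779758
rib ((484.6347351074219, -300.4063415527344), (16.0246524810791, 51.29672622680664), 76.95658874511719) 4701
[ 0.00014814 -0.00184733 -0.11841511]
[-7.31895515 43.55781994 -0.2870422 ]
```

```bash
python3 -m inch '{"jaw":[5,5,5,5,5,5,5,5,5,5],"offset":[[0,0,0],[0,0,0],[-7.4,43.6,0],[-7.4,43.6,0],[-7.4,43.6,0],[-7.4,43.6,0],[-7.4,43.6,0],[-7.4,43.6,0],[-7.4,43.6,0],[-7.4,43.6,0]],"twist":[[0,-0.0018,-0.1184],[0,-0.0018,-0.1184],[0,0,0],[0,0,0],[0,0,0],[0,0,0],[0,0,0],[0,0,0],[0,0,0],[0,0,0]]}' 60
python3 -m inch '{"jaw":[5,5,5,5,5,5,5,5,5,5],"offset":[[0,0,0],[0,0,0],[0,0,0],[0,0,20],[0,0,20],[0,0,20],[0,0,10],[0,0,0],[0,0,0],[0,0,0]],"twist":[[0,0,0],[0,0,0],[0,0,0],[0,0,0],[0,0,0],[0,0,0],[0,0,0],[0,0,0],[0,0,0],[0,0,0]]}' 60
python3 - <<'E'
from se import *
p,R,s=cur(); print(s["force"].round(1)); print(p,R.as_euler("xyz")); f=grab("wrist","w8"); z0=p[2]-15.6; meas(f,z0)
H=hsv(f).astype(int);h,q,v=H[...,0],H[...,1],H[...,2];X=cloud(f)
y=(h>18)&(h<32)&(q>150)&(v>60)&(X[...,2]>23)&(X[...,2]<34)
Q=plane(f,np.argwhere(y)[:,::-1],28.5)[:,:2]; print("fence",cv2.minAreaRect(Q.astype(np.float32)),len(Q))
E
```

```text
t: 24.35
ee_pos: [556.5, 46.2, 124.2]
eef_rot: [-3.14, 0.001, 3.142]
force: [0.2, 0.3, -3.5]
width: 0.17
gripper_force: 59.4
t: 25.6
ee_pos: [557.4, 44.9, 55.7]
eef_rot: [-3.141, 0.004, 3.141]
force: [-0.0, -0.0, -2.8]
width: 0.179
gripper_force: 59.5
[-0.  -0.  -2.8]
[557.43085112  44.86632271  55.71708848] [-3.14055625  0.00402463  3.14145451]
blade ((519.7438354492188, 45.07378387451172), (48.35429382324219, 79.9177017211914), 89.97528076171875) z 47.16656394872827
rib ((544.8902587890625, 50.86976623535156), (51.38179016113281, 28.855030059814453), 0.0002267281524837017) 4677
fence ((523.8668212890625, 86.31932067871094), (20.14393424987793, 157.26736450195312), 89.97464752197266) 12294
```

View pics/w8.png

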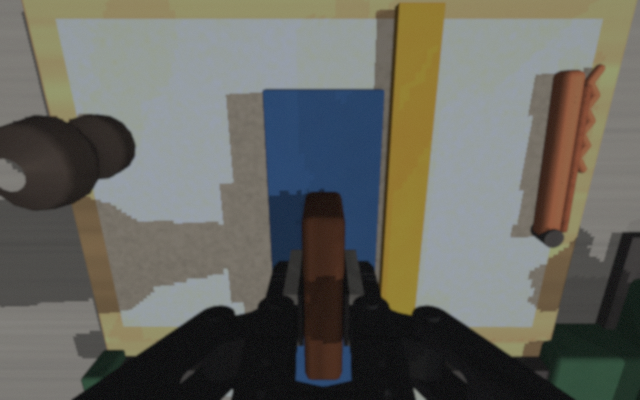

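The straightedge is held parallel to the fence: the blade's right edge is at (383,190) and the fence's left edge at (390,190). I'll lower it almost to the board and remeasure the gap.

```bash
python3 -m inch '{"jaw":[5,5,5,5,5,5,5,5,5,5],"offset":[[4,0,6],[0,0,6],[0,0,4],[0,0,2],[0,0,1],[0,0,0],[0,0,0],[0,0,0],[0,0,0],[0,0,0]],"twist":[[0,0,0],[0,0,0],[0,0,0],[0,0,0],[0,0,0],[0,0,0],[0,0,0],[0,0,0],[0,0,0],[0,0,0]]}' 60
cat > gap.py <<'E'
from h import *
p,R,s=cur(); print(s["force"].round(1),p.round(1),R.as_euler("xyz").round(4)); f=grab("wrist"); z0=p[2]-15.6
H=hsv(f).astype(int);h,q,v=H[...,0],H[...,1],H[...,2];X=cloud(f)
b=(h>100)&(h<125)&(q>110)&(v>35); y=(h>18)&(h<32)&(q>140)&(v>50)
for row in range(100,260,20):
    cb=np.flatnonzero(b[row]); cy=np.flatnonzero(y[row,360:480])+360
    if not len(cb) or not len(cy): continue
    cb=cb[cb>280]
    if not len(cb): continue
    e=plane(f,[[cb[-1]+1,row]],z0+8)[0]; g=plane(f,[[cy[0],row],[cy[-1]+1,row]],28.5)
    print(row,cb[-1],cy[0],cy[-1],"blade",e[:2].round(1),"fence",g[:,1].round(1),"floor",plane(f,[[cy[0],row]],18)[0,1].round(1), "top z",X[row,cb[-1]-12,2].round(1))
E
python3 gap.py
```

```text
t: 26.9
ee_pos: [552.9, 44.8, 36.0]
eef_rot: [-3.14, 0.003, 3.142]
force: [0.2, -0.4, -2.2]
width: 0.171
gripper_force: 59.5
[ 0.2 -0.4 -2.2] [552.9  44.8  36. ] [-3.1405e+00  2.6000e-03  3.1415e+00]
100 382 400 449 blade [479.1  69.4] fence [76.3 96.6] floor 78.5 top z 27.6
120 381 398 446 blade [487.2  69.4] fence [76.  96.3] floor 78.2 top z 27.2
140 380 397 444 blade [495.5  69.4] fence [76.2 96.4] floor 78.3 top z 27.6
160 379 395 442 blade [504.1  69.5] fence [75.9 96.5] floor 78.0 top z 27.3
180 378 394 439 blade [513.   69.5] fence [76.  96.1] floor 78.2 top z 27.2
200 377 393 437 blade [522.3  69.5] fence [76.2 96.2] floor 78.4 top z 26.6
220 376 392 435 blade [532.   69.5] fence [76.3 96.3] floor 78.5 top z 27.4
240 375 390 433 blade [542.   69.6] fence [76.  96.4] floor 78.2 top z 28.1
```

```bash
python3 -m inch '{"jaw":[5,5,5,5,5,5,5,5,5,5],"offset":[[0,0,0.6],[0,0,0.6],[0,0,0.6],[0,1,0],[0,1,0],[0,1,0],[0,1,0],[0,0.7,0],[0,0,0],[0,0,0]],"twist":[[0,0,0],[0,0,0],[0,0,0],[0,0,0],[0,0,0],[0,0,0],[0,0,0],[0,0,0],[0,0,0],[0,0,0]]}' 60
python3 gap.py
```

```text
t: 28.2
ee_pos: [552.9, 49.5, 34.1]
eef_rot: [-3.14, 0.003, -3.142]
force: [0.2, -0.0, -3.5]
width: 0.175
gripper_force: 59.5
[ 0.2 -0.  -3.5] [552.9  49.5  34.1] [-3.1404e+00  2.5000e-03 -3.1416e+00]
100 382 389 439 blade [479.1  74.1] fence [76.1 96.6] floor 78.0 top z 25.2
120 381 388 437 blade [487.1  74.1] fence [76.2 96.6] floor 78.1 top z 26.0
140 380 387 434 blade [495.4  74.1] fence [76.3 96.2] floor 78.2 top z 26.5
160 379 386 432 blade [504.1  74.1] fence [76.3 96.3] floor 78.2 top z 26.1
180 378 385 430 blade [513.   74.1] fence [76.4 96.3] floor 78.3 top z 25.9
200 377 384 428 blade [522.3  74.2] fence [76.5 96.3] floor 78.4 top z 25.6
220 376 383 426 blade [531.9  74.2] fence [76.6 96.3] floor 78.5 top z 25.5
240 375 381 424 blade [542.   74.2] fence [76.2 96.3] floor 78.1 top z 25.1
```

```bash
python3 -m inch '{"jaw":[5,5,5,5,5,5,5,5,5,5],"offset":[[0,0,0.3],[0,0.4,0],[0,0.4,0],[0,0.4,0],[0,0.3,0],[0,0,0],[0,0,0],[0,0,0],[0,0,0],[0,0,0]],"twist":[[0,0,0],[0,0,0],[0,0,0],[0,0,0],[0,0,0],[0,0,0],[0,0,0],[0,0,0],[0,0,0],[0,0,0]]}' 60
python3 gap.py
```

```text
t: 29.5
ee_pos: [552.9, 51.0, 33.8]
eef_rot: [-3.141, 0.002, 3.141]
force: [0.4, 0.7, -3.7]
width: 0.176
gripper_force: 59.6
[ 0.4  0.7 -3.7] [552.9  51.   33.8] [-3.1406e+00  2.5000e-03  3.1415e+00]
100 382 386 435 blade [479.1  75.7] fence [76.5 96.5] floor 78.3 top z 24.7
120 381 384 433 blade [487.1  75.7] fence [76.1 96.5] floor 77.9 top z 24.5
140 380 383 431 blade [495.5  75.7] fence [76.2 96.5] floor 77.9 top z 23.7
160 379 382 429 blade [504.1  75.7] fence [76.2 96.5] floor 78.0 top z 26.0
180 378 381 427 blade [513.   75.7] fence [76.2 96.5] floor 78.0 top z 26.4
200 377 380 425 blade [522.3  75.8] fence [76.3 96.5] floor 78.0 top z 25.0
220 376 379 423 blade [531.9  75.8] fence [76.3 96.5] floor 78.1 top z 25.3
240 375 378 421 blade [542.   75.8] fence [76.4 96.5] floor 78.1 top z 26.1
```

```bash
python3 -m inch '{"jaw":[5,5,5,5,5,5,5,5,5,5],"offset":[[0,0.3,0],[0,0,0],[0,0.3,0],[0,0,0],[0,0.3,0],[0,0,0],[0,0,0],[0,0,0],[0,0,0],[0,0,0]],"twist":[[0,0,0],[0,0,0],[0,0,0],[0,0,0],[0,0,0],[0,0,0],[0,0,0],[0,0,0],[0,0,0],[0,0,0]]}' 60
python3 gap.py
```

```text
t: 30.8
ee_pos: [552.9, 51.9, 33.8]
eef_rot: [-3.141, 0.002, -3.142]
force: [0.7, 0.6, -2.5]
width: 0.174
gripper_force: 59.6
[ 0.7  0.6 -2.5] [552.9  51.9  33.8] [-3.1405e+00  2.5000e-03 -3.1416e+00]
100 382 385 433 blade [479.1  76.5] fence [77.  96.6] floor 78.7 top z 26.2
120 381 384 431 blade [487.2  76.6] fence [77.  96.6] floor 78.8 top z 25.1
140 380 383 429 blade [495.5  76.6] fence [77.  96.5] floor 78.8 top z 25.3
160 379 382 427 blade [504.1  76.6] fence [77.1 96.5] floor 78.8 top z 25.9
180 378 381 425 blade [513.   76.6] fence [77.1 96.5] floor 78.9 top z 25.6
200 377 380 423 blade [522.3  76.6] fence [77.1 96.5] floor 78.9 top z 26.0
220 376 379 421 blade [532.   76.7] fence [77.2 96.4] floor 79.0 top z 24.7
240 375 377 419 blade [542.   76.7] fence [76.8 96.4] floor 78.5 top z 25.6
```

```bash
python3 -m inch '{"jaw":[5,5,5,5,5,5,5,5,5,5],"offset":[[0,0.3,0],[0,0,0],[0,0.3,0],[0,0,0],[0,0.3,0],[0,0,0],[0,0,0],[0,0,0],[0,0,0],[0,0,0]],"twist":[[0,0,0],[0,0,0],[0,0,0],[0,0,0],[0,0,0],[0,0,0],[0,0,0],[0,0,0],[0,0,0],[0,0,0]]}' 60
python3 gap.py
```

```text
t: 32.1
ee_pos: [552.9, 52.1, 33.8]
eef_rot: [-3.14, 0.002, 3.141]
force: [-0.6, -6.0, 0.1]
width: 0.174
gripper_force: 60.0
[-0.6 -6.   0.1] [552.9  52.1  33.8] [-3.1395e+00  2.2000e-03  3.1411e+00]
100 382 385 432 blade [479.1  76.7] fence [77.1 96.3] floor 78.9 top z 25.0
120 381 384 430 blade [487.1  76.7] fence [77.1 96.3] floor 78.9 top z 25.0
140 380 383 428 blade [495.4  76.7] fence [77.2 96.3] floor 78.9 top z 25.6
160 378 381 426 blade [504.1  76.3] fence [76.8 96.2] floor 78.5 top z 25.3
180 378 381 425 blade [513.   76.7] fence [77.2 96.6] floor 79.0 top z 25.3
200 377 379 422 blade [522.3  76.8] fence [76.8 96.2] floor 78.6 top z 25.3
220 376 378 421 blade [531.9  76.8] fence [76.9 96.6] floor 78.6 top z 25.5
240 374 377 419 blade [542.   76.3] fence [76.9 96.5] floor 78.6 top z 25.2
```

Contact at 6 N, fence unmoved. I'll back off 0.7 mm to relieve it, settle on the board, release and rise.

```bash
python3 -m inch '{"jaw":[5,5,5,5,5,36,36,36,36,36],"offset":[[0,-0.4,0],[0,-0.3,0],[0,0,0.3],[0,0,0],[0,0,0],[0,0,0],[0,0,0],[0,0,0],[0,0,0],[0,0,0]],"twist":[[0,0,0],[0,0,0],[0,0,0],[0,0,0],[0,0,0],[0,0,0],[0,0,0],[0,0,0],[0,0,0],[0,0,0]]}' 40
python3 -m inch '{"jaw":[36,36,36,36,36,36,36,36,36,36],"offset":[[0,0,-5],[0,0,-10],[0,0,-20],[0,0,-30],[0,0,-40],[0,0,-40],[0,0,0],[0,0,0],[0,0,0],[0,0,0]],"twist":[[0,0,0],[0,0,0],[0,0,0],[0,0,0],[0,0,0],[0,0,0],[0,0,0],[0,0,0],[0,0,0],[0,0,0]]}' 40
python3 - <<'E'
from se import *
p,R,s=cur(); print(s["qpos"].round(2)); f=grab("wrist","w9"); meas(f,18)
H=hsv(f).astype(int);h,q,v=H[...,0],H[...,1],H[...,2];X=cloud(f)
m=((h<7)|(h>173))&(q>100)&(v>50)&(X[...,0]>640)
for row in range(0,400,2):
    c=np.flatnonzero(m[row])
    if len(c): print(row,c[0],c[-1],plane(f,[[c[0],row],[c[-1]+1,row]],35)[:,:2].round(1).tolist())
E
```

```text
t: 33.4
ee_pos: [553.0, 52.2, 33.5]
eef_rot: [-3.141, 0.003, -3.142]
force: [-0.2, 0.9, -0.4]
width: 0.423
gripper_force: 0.0
t: 34.65
ee_pos: [552.0, 52.2, 177.5]
eef_rot: [-3.14, 0.001, -3.142]
force: [-0.5, -0.1, -0.5]
width: 0.419
gripper_force: 0.0
[ 0.22  0.37 -0.49  1.86  0.21  0.96  1.2 ]
blade ((553.9388427734375, 52.04609680175781), (47.33963394165039, 156.45692443847656), 89.97763061523438) z 25.327089093084872
rib ((553.02490234375, 52.40409469604492), (14.154095649719238, 73.40138244628906), 89.51725006103516) 1658
304 356 363 [[672.8, 83.3], [672.8, 90.9]]
306 356 363 [[675.1, 83.4], [675.1, 91.0]]
308 357 363 [[677.3, 84.4], [677.3, 91.1]]
310 357 362 [[679.5, 84.5], [679.5, 90.2]]
312 357 362 [[681.8, 84.6], [681.8, 90.3]]
314 357 362 [[684.1, 84.6], [684.1, 90.4]]
316 357 362 [[686.3, 84.7], [686.3, 90.4]]
318 357 362 [[688.6, 84.8], [688.6, 90.5]]
320 358 362 [[690.9, 85.8], [690.9, 90.6]]
```

View pics/w9.png

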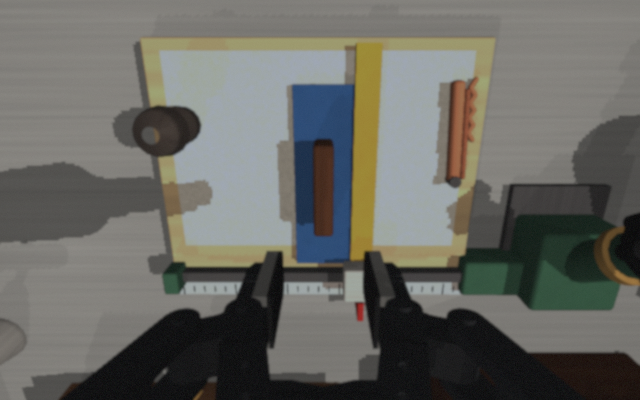

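The blade at (322,175) lies flush along the fence at (365,150), and the stopper and folding corkscrew are undisturbed. One last check of the pointer, from further out.

```bash
python3 -m inch '{"jaw":[36,36,36,36,36,36,36,36,36,36],"offset":[[-30,9,-5],[-30,9,-5],[-30,9,-5],[0,9,-5],[0,0,0],[0,0,0],[0,0,0],[0,0,0],[0,0,0],[0,0,0]],"twist":[[0,0,0],[0,0,0],[0,0,0],[0,0,0],[0,0,0],[0,0,0],[0,0,0],[0,0,0],[0,0,0],[0,0,0]]}' 40
python3 - <<'E'
from h import *
f=grab("wrist","w10");H=hsv(f).astype(int);h,q,v=H[...,0],H[...,1],H[...,2];X=cloud(f)
m=((h<7)|(h>173))&(q>100)&(v>50)&(X[...,0]>640)
for row in range(0,400,2):
    c=np.flatnonzero(m[row])
    if len(c): print(row,c[0],c[-1],plane(f,[[c[0],row],[c[-1]+1,row]],35)[:,:2].round(1).tolist(),v[row,c].tolist())
y=(h>18)&(h<32)&(q>150)&(v>90)
for row in range(20,160,30):
    c=np.flatnonzero(y[row,240:400])+240; a=plane(f,[[c[0],row],[c[-1]+1,row]],28.5); print("fence",c[0],c[-1],a[:,:2].round(1).tolist())
E
```

```text
t: 35.95
ee_pos: [642.5, 88.2, 198.7]
eef_rot: [-3.14, 0.003, 3.141]
force: [0.1, 0.3, -0.3]
width: 0.423
gripper_force: 0.0
200 320 324 [[667.1, 85.5], [667.1, 90.0]] [145, 167, 171, 166, 146]
202 320 324 [[669.0, 85.5], [669.0, 90.0]] [125, 141, 147, 142, 128]
204 320 324 [[671.0, 85.5], [671.0, 90.0]] [95, 99, 104, 105, 107]
206 320 325 [[672.9, 85.5], [672.9, 91.0]] [137, 151, 156, 158, 156, 146]
208 319 325 [[674.9, 84.5], [674.9, 91.0]] [125, 152, 169, 173, 173, 170, 161]
210 319 325 [[676.8, 84.5], [676.8, 91.0]] [127, 152, 168, 174, 174, 171, 161]
212 320 325 [[678.8, 85.4], [678.8, 91.0]] [155, 169, 174, 173, 171, 161]
214 320 325 [[680.8, 85.4], [680.8, 91.0]] [158, 169, 174, 175, 171, 163]
216 320 325 [[682.8, 85.4], [682.8, 91.0]] [159, 169, 175, 174, 170, 162]
218 320 325 [[684.8, 85.4], [684.8, 91.0]] [159, 170, 174, 174, 171, 160]
220 320 325 [[686.8, 85.4], [686.8, 91.0]] [157, 169, 174, 175, 171, 162]
222 320 325 [[688.8, 85.4], [688.8, 91.0]] [158, 169, 175, 174, 172, 162]
224 320 324 [[690.9, 85.4], [690.9, 90.1]] [154, 165, 166, 167, 165]
330 631 631 [[811.0, 409.6], [811.0, 410.6]] [55]
376 431 484 [[872.4, 206.9], [872.4, 266.3]] [55, 54]
fence 311 332 [[517.7, 78.7], [517.7, 96.2]]
fence 311 332 [[539.8, 78.5], [539.8, 96.4]]
fence 311 332 [[563.0, 78.2], [563.0, 96.6]]
fence 311 331 [[587.5, 77.9], [587.5, 96.0]]
fence 312 331 [[613.3, 78.5], [613.3, 96.2]]
```

The pointer is at y≈87.7 and the marker at y≈88.1, so they are aligned within 0.5 mm. Handing in.

```bash
python3 -c "
from plant import r
print(r.job_done())"
```

```text
the job is handed in; nothing more can be done
None
```

I cranked the fence's pointer to within about 0.5 mm of the marker and laid the blue straightedge flat and flush against the fence, near its middle; the job is handed in, though the hand-in returned no verdict.

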